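# Clear the probe case and hold its lid open

### The arm

A 6-joint arm with a two-finger parallel gripper is mounted at the origin on the work surface. World frame = base frame: x ahead of the robot, y to its left, z up, the work surface at z = 0. Lengths are in m, angles in rad, forces in N, time in s.
With the tool pointing down it reaches from about 0.25 to 0.8 m from the base axis. Payload 8.5 kg.
Tool frame: the origin (TCP) lies at the very end of the fingers, on their centre line; the grasp point (between the pads) lies bot.grip_point_offset behind it (bot.grip_point_offset is the distance from the TCP to the grasp point, in m); z points along the fingers, y is the direction in which the jaws open and shut (so a half turn about z gives the same grasp; the last joint's range is limited). The gripper opens to 85 mm and grips with 20 to 120 N. Pads are 22 mm wide; open, the fingers measure 114 mm over their backs; the gripper's body (76 mm by 85 mm) begins 54 mm behind the grasp point. The pads swing forward as they close: fully open they stand 13 mm farther back than shut.
Start: joints at [-1.276, 0.238, -0.013, 1.319, 0, 1.571], TCP at [0.153, -0.502, 0.231] pointing down, gripper open.
Joint ranges: [-2.66, 2.66], [-1.03, 1.9], [-1.14, 1.46], [-1.82, 2.27], [-1.45, 1.34], [-3.14, 3.14]. Speed limits (rad/s): [2.22, 2.22, 2.79, 3.14, 3.14, 3.14].

### API

Orientations are given as a unit quaternion [x, y, z, w].
In Python, from plant import bot gives the robot as it stands.
- The arm moves only by the shell command python3 -m handwheel 'ROWS'. ROWS is text: rows parted by semicolons, each of 7 numbers parted by spaces: the shift along the tool's x, y, z in mm, then the turn, a rotation vector about the tool's x, y, z in rad, then the finger opening in mm, from 0 to 85.4. In form: dx dy dz wx wy wz fingers; .... A call has 1 to 20 rows; each row shifts and turns the commanded pose from where the row before left it, along the tool's axes as they then stand; what a row does not reach is not made up. A row lasts 1/12 s, in which the tool goes at most 41.7 mm and 7.16 degrees, less where a joint would pass 70% of its speed; a pose out of reach is approached as far as the arm can. A call with a gripper value outside its range is refused whole. The fingers move at their own pace and stop on an object; the grip force is fixed at half the most. Time passes only in rows, so rows that do not move let the fingers close. It gives the time, the measured TCP pose, the force and the opening at its end, in the units of the state.
- bot.get_state(): the state, without advancing time (a new reading comes with each control period).
- bot.snapshot(name): name is "scene" or "top" or "wrist"; returns the picture (400x640x3 uint8, blue, green, red); there is no depth.
- bot.calibration(name): a dict with "camera_matrix" (3x3 intrinsics, pixels), "dist_coeffs" ([k1, k2, p1, p2, k3] as OpenCV has them; the pictures are not rectified), "eye" and "orientation" of the camera in the world; the wrist camera has in their place "tool_from_camera" (4x4, takes a point from camera to tool coordinates, whose origin is the TCP and whose axes are the flange's). Camera axes: x right, y down, z forward; pixel columns grow to the right and rows downward; lengths in m; the calibration is good to about 2 mm. A picture is of the moment at which its call begins: read the wrist's pose just before it. calibration takes no time and is no camera call.
- bot.hand_in(): hands the job in, once; it reports no verdict.
The state is a dict: "clock": time; "q": joint angles; "dq": joint speeds; "joint_torque": joint torques, N m; "position": TCP position; "tool_rot": TCP orientation; "contact_force": force on the tool from outside, world axes, zero at the start; "wrist_torque": the same for the moment, N m; "gripper_width": finger opening in m.
Only numpy, scipy, OpenCV 4.12 (cv2) and the standard library are available. Lean on these libraries where they do the work, as an engineer would, in place of code of your own. Each camera call takes 0.05 s, during which the arm holds its last target. There are 200 camera calls.

### The job

Take the steel step block off the probe case's lid and set it down flat, steps up, in the middle of the rubber mat without dropping it. Then raise the case's lid to 60 degrees from shut and keep holding it there so a colleague can pick out a probe: its stay is broken, so it would fall shut; never swing it beyond 75 degrees. Finish while the fingers still hold the lid, and leave the bottle, weld plate and flaw detector where they are.

Things in the scene. Friction and masses are not known exactly. Their poses are not given: they have to be found in the camera images.
- case: Hard case of blue plastic, fixed to the bench, 180 (own x) x 240 (own y) x 85 mm high without lid; with the shut lid its flat top is 105.5 mm above the bench. Origin: centre of its underside, on the bench. Own +x points from handle side to hinge side; the handle side faces roughly to the robot (yaw within 0.35 rad). Foam with probes inside.
- case_lid (a joint): Angle of the case's lid in rad: 0 shut, grows as the handle side rises, stop at 1.85. The hinge runs along the case's y at its far top edge. The lid (flat slab 180 x 240 x 20 mm, about 0.6 kg) has no stay and almost no friction: let go it falls shut.
- lid_handle (a point): Middle of the lid's black handle bar: round, 12 mm thick, 110 long, parallel to the hinge, on two 10 mm arms at its ends, in the lid's plane. Its centre line is 45 mm out from the lid's front edge (free gap 39), 95.5 mm above the bench when shut, free below. It turns with the lid, 225 mm from the hinge along the lid and 10 mm above it, square to the lid. Axes as the case's when shut.
- lid_hinge (a point): Middle of the lid's hinge line, 85.5 mm above the bench and 90 mm along the case's own +x from its centre. Turns with the lid.
- step_block: Steel step block (thickness reference), 100 long (own x) x 30 wide (own y), about 0.41 kg: four steps 25 mm long each, 10, 15, 20 and 25 mm high from its -x end to its +x end. Origin: centre of its underside. Centre of mass 9 mm towards +x. At the start it lies loose, steps up, near the middle of the shut lid.
- mat: Flat black rubber mat fixed to the bench beside the case, 180 (own x) x 160 (own y) x 4 mm thick. Origin: centre of its underside, on the bench. Case and mat may change sides.
- couplant: Bystander: white plastic bottle, 60 mm across, 180 mm high, standing loose. Origin: centre of its underside.
- weld_plate: Bystander: loose dark steel plate 130 x 100 x 8 mm with a weld bead along its middle (11 mm high in all). Origin: centre of its underside.
- detector: Bystander: grey flaw detector with a screen, 60 x 220 x 148 mm high, standing loose at the right. Origin: centre of its underside.
There are look-alikes about, which are no part of the job. Several things have the shape of the mat; the one meant has the colours described above.

How it is judged:
On the way, in this order (a step that is already met when the one before it is completed fails the run):
1. the step block lies flat and released in the middle of the mat, the lid still shut (horizontal distance between step_block and mat below 0.04 m and z of step_block in the frame of mat below 0.009 m and angle between step_block's own z axis and vertical below 0.1 rad and contact force between the fingers and step_block below 0.05 N and linear speed of step_block below 0.03 m/s and value of joint case_lid below 0.1 rad), for 0.2 s.
2. the lid is held between 54 and 66 degrees by the fingers (value of joint case_lid between 0.942 and 1.152 rad and contact force between the fingers and case above 0.4 N), for 0.3 s.
At the end, for the whole second after the job is handed in: The fingers hold the lid still at 60 degrees (within 6), touching it with more than 0.4 N; the step block lies flat and at rest on the mat, its centre within 40 mm of the mat's, not touched; the bottle, weld plate and detector are within 30 mm of where they were (all of step 2 and not (velocity of joint case_lid above 0.1 rad/s) and velocity of joint case_lid above -0.1 rad/s and horizontal distance between step_block and mat below 0.04 m and z of step_block in the frame of mat below 0.009 m and angle between step_block's own z axis and vertical below 0.1 rad and contact force between the fingers and step_block below 0.05 N and linear speed of step_block below 0.03 m/s and distance of each of couplant, weld_plate, detector from where it was at the start of the episode below 0.03 m); the arm keeps its last pose, push and grip.
It fails at once if the lid swings beyond 75 degrees (value of joint case_lid above 1.309 rad).
It fails at once if the step block is dropped (moves faster than 0.5 m/s while not in the fingers) (linear speed of step_block above 0.5 m/s and contact force between the fingers and step_block below 0.05 N).
It fails at once if the couplant bottle is moved by more than 30 mm or tipped (distance of couplant from where it was at the start of the episode above 0.03 m or angle between couplant's own z axis and vertical above 0.3 rad).
It fails at once if the weld plate is moved by more than 30 mm or tipped (distance of weld_plate from where it was at the start of the episode above 0.03 m or angle between weld_plate's own z axis and vertical above 0.3 rad).
It fails at once if the flaw detector is moved by more than 30 mm or tipped (distance of detector from where it was at the start of the episode above 0.03 m or angle between detector's own z axis and vertical above 0.3 rad).
It also fails if it takes over 64 s, if anything falls off the work surface, if the arm or the gripper's body presses on something with over 40 N, if the wrist force passes 120 N, or if a joint passes its speed limit or range.

## Working session

There is one attempt and no reset: what is moved stays moved. The work goes in short steps, Python scripts to look and compute and a shell command to move; the robot and the scene stay as the last step left them, time stands still between calls to the robot, and variables do not carry over. Pictures are saved under pics/ and viewed, about 8 in all and at most 12, crops included, and the job is handed in when it is done.

```bash
mkdir -p pics
python3 - <<'E'
from plant import bot
import cv2
for n in("scene","top"):
    cv2.imwrite(f"pics/{n}0.png",bot.snapshot(n)); c=bot.calibration(n); print(n,c)
print(bot.calibration("wrist"),bot.grip_point_offset,bot.get_state())
E
```

```text
scene {'camera_matrix': array([[397.70617691,   0.        , 312.53319023],
       [  0.        , 397.70617691, 195.27451901],
       [  0.        ,   0.        ,   1.        ]]), 'dist_coeffs': array([-0.10128297,  0.        ,  0.        ,  0.        ,  0.        ]), 'eye': array([ 1.52851649, -0.36773824,  0.86692439]), 'orientation': array([ 0.72600618,  0.51296364, -0.26757613, -0.37173423])}
top {'camera_matrix': array([[386.47723398,   0.        , 314.47739469],
       [  0.        , 386.47723398, 193.60305344],
       [  0.        ,   0.        ,   1.        ]]), 'dist_coeffs': array([-0.02794904,  0.        ,  0.        ,  0.        ,  0.        ]), 'eye': array([0.37718454, 0.02470156, 1.1500377 ]), 'orientation': array([ 0.71350785, -0.69790273,  0.05305207, -0.0319968 ])}
{'camera_matrix': array([[292.32654976,   0.        , 314.93744618],
       [  0.        , 292.32654976, 199.35032149],
       [  0.        ,   0.        ,   1.        ]]), 'dist_coeffs': array([-0.0375862,  0.       ,  0.       ,  0.       ,  0.       ]), 'tool_from_camera': array([[-4.21575284e-04, -9.62
[... 306 characters left out ...]
0]])} 0.0187 {'clock': 0.1, 'q': array([-1.27595389e+00,  2.38729755e-01, -1.41458711e-02,  1.31921255e+00,
       -3.35798625e-05,  1.57081160e+00]), 'dq': array([-0.000493  ,  0.00016404,  0.00163677,  0.00138459,  0.00129397,
       -0.00197189]), 'joint_torque': array([-3.20375398e-05, -5.39719141e+01,  3.47000277e+01,  1.33671187e-02,
       -6.22543007e-05, -1.68162461e-05]), 'position': array([ 0.1524428 , -0.50199709,  0.23074659]), 'tool_rot': array([ 9.89154071e-01,  1.46880243e-01, -1.11490994e-04, -6.36450399e-04]), 'contact_force': array([-0.32923789, -0.71580145,  0.786822  ]), 'wrist_torque': array([-0.00234244, -0.0248126 , -0.03443106]), 'gripper_width': 0.08534269634379837}
```

View pics/top0.png

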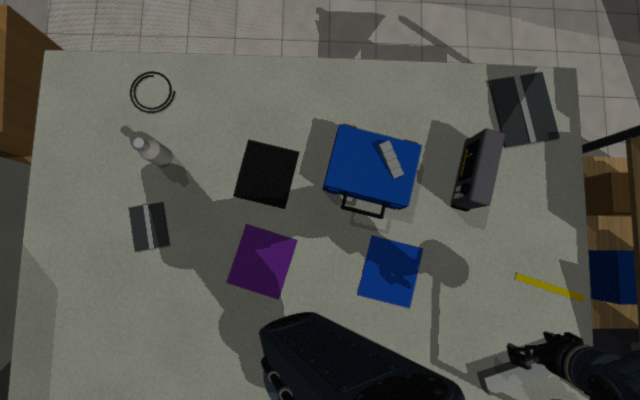

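View pics/scene0.png

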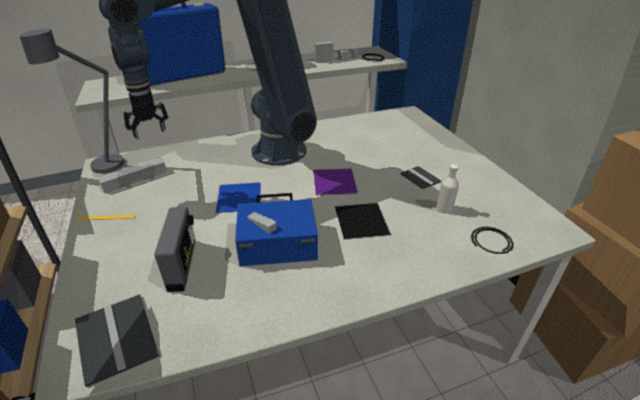

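The top view shows three mat-shaped things: black at (266,173), purple at (262,262) and blue at (390,271). The black one fits the description. The case is at (372,165), with the handle at (363,207) and the block at (390,159). The bottle is at (145,148), the detector at (478,170), and the plates at (149,227) and (523,108). I'll enlarge the case and mat region.

```bash
cat > h.py <<'E'
from plant import bot
import cv2, numpy as np
from scipy.spatial.transform import Rotation as R
def cam(n,st=None):
    c=bot.calibration(n)
    if n=="wrist":
        st=st or bot.get_state(); T=np.eye(4); T[:3,:3]=R.from_quat(st["tool_rot"]).as_matrix(); T[:3,3]=st["position"]
        W=T@c["tool_from_camera"]; return c,W[:3,:3],W[:3,3]
    return c,R.from_quat(c["orientation"]).as_matrix(),np.array(c["eye"])
def px2w(n,uv,z,st=None):
    c,M,e=cam(n,st)
    p=cv2.undistortPoints(np.array(uv,float).reshape(-1,1,2),c["camera_matrix"],c["dist_coeffs"])[:,0]
    d=np.c_[p,np.ones(len(p))]@M.T
    return e+d*((z-e[2])/d[:,2])[:,None]
def w2px(n,X,st=None):
    c,M,e=cam(n,st)
    return cv2.projectPoints((np.array(X,float).reshape(-1,3)-e)@M,np.zeros(3),np.zeros(3),c["camera_matrix"],c["dist_coeffs"])[0][:,0]
E
python3 - <<'E'
from h import *
im=cv2.imread("pics/top0.png")
cv2.imwrite("pics/c1.png",cv2.resize(im[110:230,225:425],None,fx=4,fy=4,interpolation=cv2.INTER_CUBIC))
print(px2w("top",[(320,200),(320,100),(200,200)],0)); print(px2w("scene",[(107,163)],0))
E
```

```text
[[ 0.49779126 -0.02513029  0.        ]
 [ 0.80889658 -0.01939206  0.        ]
 [ 0.48936602  0.33177286  0.        ]]
[[-0.16178812 -0.74408831  0.        ]]
```

View pics/c1.png

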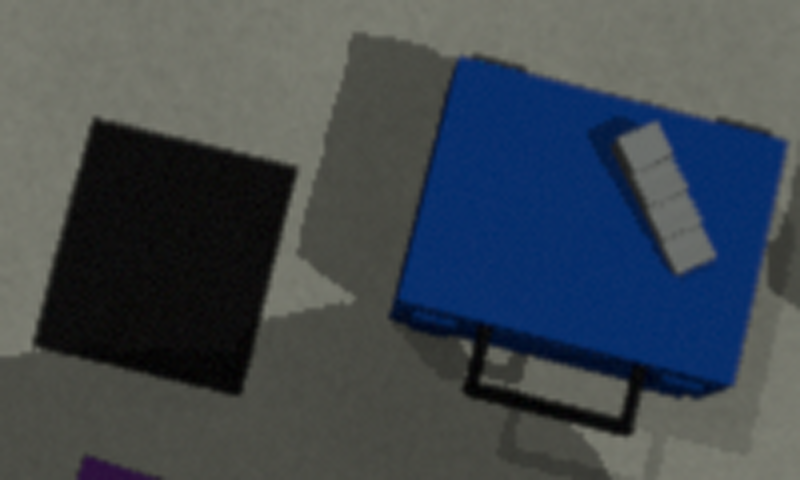

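The crop shows the lid corners at (460,58), (788,142), (733,384) and (397,303), and the mat corners at (95,118), (298,168), (242,394) and (35,346). The block corners are (657,120), (717,258), (678,276) and (615,138). Its shadow and side face are bigger at the far end, so that end is the high one. The handle bar runs from (472,392) to (632,430).

Run:
```python
from h import *
f=lambda l:(np.array(l,float)+.5)/4-.5+[225,110]
def rep(n,l,z):
    P=px2w("top",f(l),z); print(n,P.mean(0).round(4),P[:,:2].round(4).tolist(),"sides",np.linalg.norm(P-np.roll(P,-1,0),axis=1).round(4))
    return P
L=rep("lid",[(460,58),(788,142),(733,384),(397,303)],.1055)
e=(L[0]-L[3])+(L[1]-L[2]); g=(L[0]-L[1])+(L[3]-L[2]); print("yaw",np.arctan2(e[1],e[0]),np.arctan2(-g[0],g[1]))
M=rep("mat",[(95,118),(298,168),(242,394),(35,346)],.004)
e=(M[0]-M[3])+(M[1]-M[2]); print("yaw",np.arctan2(e[1],e[0]))
hi=px2w("top",f([(657,120),(615,138)]),.1305); lo=px2w("top",f([(717,258),(678,276)]),.1155)
print(hi,lo); a=hi.mean(0)-lo.mean(0); print("block c",(hi+lo).mean(0)/2, "yaw",np.arctan2(a[1],a[0]),np.linalg.norm(a[:2]))
rep("handle",[(472,392),(632,430)],.0955)
print("bottle",px2w("top",[(138,142)],.18),px2w("top",[(153,160)],0),"det",px2w("top",[(488,130),(500,130),(476,208),(462,205)],.148)[:,:2], "plate",px2w("top",[(131,206),(165,203),(168,246),(136,250)],.0)[:,:2])
```

```text
lid [ 0.5882 -0.1664  0.1055] [[0.701, -0.0715], [0.6477, -0.3022], [0.4769, -0.2617], [0.5271, -0.0304]] sides [0.2368 0.1755 0.2367 0.1786]
yaw -0.23250041257070353 -0.2205740564197851
mat [0.5735 0.1368 0.004 ] [[0.6775, 0.1955], [0.643, 0.041], [0.4707, 0.0782], [0.5029, 0.2327]] sides [0.1583 0.1763 0.1578 0.1786]
yaw -0.21142616256490615
[[ 0.65384966 -0.2042486   0.1305    ]
 [ 0.64043945 -0.17542118  0.1305    ]] [[ 0.56226051 -0.24865723  0.1155    ]
 [ 0.54909115 -0.22164716  0.1155    ]]
block c [ 0.60141019 -0.21249354  0.123     ] yaw 0.45999330854580256 0.10207931321068016
handle [ 0.4564 -0.1388  0.0955] [[0.4682, -0.0835], [0.4445, -0.1941]] sides [0.113 0.113]
bottle [[0.6165798  0.44980266 0.18      ]] [[0.60676741 0.4794242  0.        ]] det [[ 0.68446334 -0.47298657]
 [ 0.68559807 -0.50660894]
 [ 0.47059643 -0.43265504]
 [ 0.47773058 -0.39499305]] plate [[0.46665687 0.53466393]
 [0.47796557 0.43477029]
 [0.35180841 0.41785417]
 [0.33806627 0.51048207]]
```

The sides come out right: lid 237×177 mm, mat 158×177 mm, block 102 mm. The handle seen at (0.456,-0.139) agrees with the one predicted from the lid. I'll move above the block's centre of mass with the yaw aligned.

```bash
python3 -m handwheel '10 -3 -1.5 0 0 0 85;25 -7 -1.5 0 0 0 85;33 -9.5 -1.5 0 0 0 85;33 -9.5 -1.5 0 0 0 85;33 -9.5 -1.5 0 0 0 85;33 -9.5 -1.5 0 0 0 85;33 -9.5 -1.5 0 0 0 85;33 -9.5 -1.5 0 0 0 85;33 -9.5 -1.5 0 0 0 85;33 -9.5 -1.5 0 0 0 85;33 -9.5 -1.5 0 0 0 85;33 -9.5 -1.5 0 0 0 85;33 -9.5 -1.5 0 0 0 85;33 -9.5 -1.5 0 0 0 85;33 -9.5 -1.5 0 0 0 85;33 -9 0 0 0 0 85;23 -5 0 0 0 0 85;0 0 0 0 0 -0.0825 85;0 0 0 0 0 -0.0825 85;0 0 0 0 0 0 85'
python3 - <<'E'
from h import *
s=bot.get_state(); print(s["position"],R.from_quat(s["tool_rot"]).as_matrix().round(3),s["q"])
im=bot.snapshot("wrist"); cv2.imwrite("pics/w1.png",im)
E
```

```text
clock: 1.77
position: [0.6077, -0.2087, 0.2532]
tool_rot: [0.973, 0.23, -0.0, -0.0]
contact_force: [-1.6, 0.4, -0.5]
gripper_width: 0.0852
[ 0.60767878 -0.20872523  0.25321734] [[ 0.894  0.448 -0.001]
 [ 0.448 -0.894  0.001]
 [-0.001 -0.001 -1.   ]] [-3.30970575e-01  4.44744948e-01  3.48976264e-01  1.47617459e+00
  2.43752665e-04  2.34587520e+00]
```

View pics/w1.png

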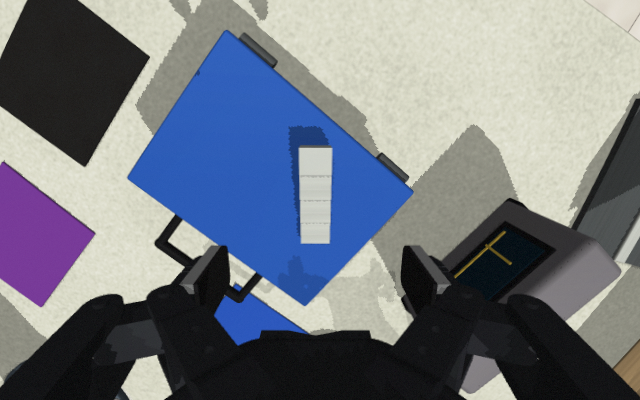

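In the wrist view the block's far (high) end is at (300,146)–(332,146) and its low end at (302,243)–(329,243), nearly parallel to the tool x axis.

Run:
```python
from h import *
s=bot.get_state()
hi=px2w("wrist",[(299.5,146),(332.5,146)],.1305,s);lo=px2w("wrist",[(301,243.5),(330,243.5)],.1155,s)
c=(hi.mean(0)+lo.mean(0))/2;a=hi.mean(0)-lo.mean(0);a/=np.linalg.norm(a)
print(c,np.arctan2(a[1],a[0]),np.linalg.norm(hi[0]-hi[1]),np.linalg.norm((hi-lo)[:,:2],axis=1))
Rm=R.from_quat(s["tool_rot"]).as_matrix()
print("move tool", Rm.T@(c+.007*a-s["position"])*1e3)
E=px2w("wrist",[(226,30),(413,191),(305,305),(128,179)],.1055,s);print("lid",E.mean(0),E)
print("mat", px2w("wrist",[(86,166),(149,57)],.004,s))
```

```text
[ 0.60154824 -0.21276603  0.123     ] 0.4551825519586146 0.02966571273250821 [0.10187542 0.10187394]
move tool [  0.1536077    0.80706366 129.44694607]
lid [ 0.58956548 -0.16676273  0.1055    ] [[ 0.70249997 -0.07267635  0.1055    ]
 [ 0.64857918 -0.30120413  0.1055    ]
 [ 0.4770071  -0.26060861  0.1055    ]
 [ 0.53017569 -0.03256182  0.1055    ]]
mat [[0.47293461 0.07784338 0.004     ]
 [0.64409606 0.04041945 0.004     ]]
```

The wrist view agrees with the top view to about 1 mm. I'll descend and grip.

```bash
python3 -m handwheel '0 0.8 20 0 0 0.005 85;0 0 25 0 0 0 85;0 0 25 0 0 0 75;0 0 25 0 0 0 65;0 0 20 0 0 0 55;0 0 15 0 0 0 55;0 0 9 0 0 0 55;0 0 5 0 0 0 55;0 0 0 0 0 0 55;0 0 0 0 0 0 20;0 0 0 0 0 0 0;0 0 0 0 0 0 0;0 0 0 0 0 0 0;0 0 0 0 0 0 0;0 0 0 0 0 0 0'
```

```text
clock: 3.07
position: [0.6082, -0.2107, 0.1113]
tool_rot: [0.974, 0.225, 0.001, 0.0]
contact_force: [-2.2, 1.6, 5.8]
gripper_width: 0.0286
```

```bash
python3 -m handwheel '0 0 -3 0 0 0 0;0 0 -10 0 0 0 0;0 0 -20 0 0 0 0;0 0 -25 0 0 0 0;0 0 -25 0 0 0 0;0 0 -15 0 0 0 0;0 0 0 0 0 0 0;0 0 0 0 0 0 0'
python3 - <<'E'
from h import *
s=bot.get_state(); print(s["position"],R.from_quat(s["tool_rot"]).as_matrix().round(3),s["contact_force"],s["wrist_torque"])
im=bot.snapshot("wrist"); cv2.imwrite("pics/w2.png",im)
Rm=R.from_quat(s["tool_rot"]).as_matrix()
print(Rm.T@(np.array([.5735+.007*.89,.1368+.007*.45,s["position"][2]])-s["position"])*1e3)
E
```

```text
clock: 3.73
position: [0.6079, -0.211, 0.2084]
tool_rot: [0.974, 0.225, 0.001, 0.0]
contact_force: [0.6, -1.2, -5.2]
gripper_width: 0.0283
[ 0.60793039 -0.21101364  0.20844308] [[ 0.898  0.439  0.001]
 [ 0.439 -0.898 -0.001]
 [ 0.001  0.001 -1.   ]] [ 0.58706192 -1.23411376 -5.23134491] [-0.06887456  0.01789087  0.01763274]
[ 1.28795537e+02 -3.27692541e+02 -2.22940443e-01]
```

View pics/w2.png

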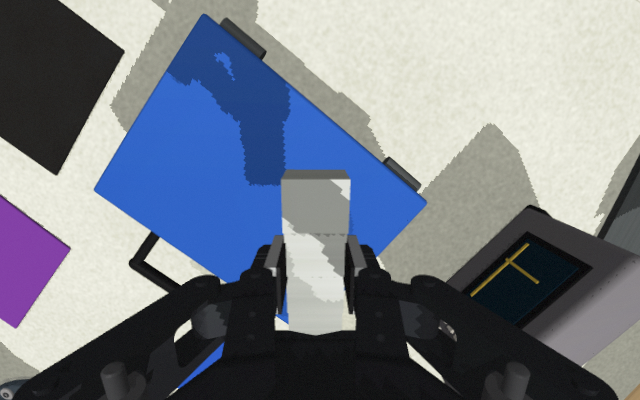

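The block is held level, with its high end at (315,175). I'll carry it over the mat and lower to about 10 mm above it.

```bash
python3 -m handwheel '4 -10 0 0 0 0 0;8 -20 0 0 0 0 0;12 -31 0 0 0 0 0;13 -33 0 0 0 0 0;13 -33 0 0 0 0 0;13 -33 0 0 0 0 0;13 -33 0 0 0 0 0;13 -33 0 0 0 0 0;13 -33 0 0 0 0 0;13 -33 0 0 0 0 0;9 -23 0 0 0 0 0;5 -13 0 0 0 0 0;0 0 0 0 0 0 0;0 0 15 0 0 0 0;0 0 30 0 0 0 0;0 0 35 0 0 0 0;0 0 35 0 0 0 0;0 0 30 0 0 0 0;0 0 20 0 0 0 0;0 0 10 0 0 0 0'
python3 -m handwheel '0 0 0 0 0 0 0;0 0 0 0 0 0 0'
```

```text
clock: 5.45
position: [0.5768, 0.1391, 0.029]
tool_rot: [0.974, 0.225, -0.003, 0.0]
contact_force: [-1.1, -0.1, -4.8]
gripper_width: 0.0285
clock: 5.62
position: [0.5794, 0.1401, 0.0329]
tool_rot: [0.974, 0.225, -0.0, 0.0]
contact_force: [-0.0, -0.7, -3.9]
gripper_width: 0.0284
```

```bash
python3 -m handwheel '0 0 8 0 0 0 0;0 0 6 0 0 0 0;0 0 3 0 0 0 0;0 0 2 0 0 0 0;0 0 1 0 0 0 0;0 0 0 0 0 0 0;0 0 0 0 0 0 0'; python3 -m handwheel '0 0 1 0 0 0 0;0 0 1 0 0 0 0;0 0 0 0 0 0 0;0 0 0 0 0 0 0'
```

```text
clock: 6.2
position: [0.5795, 0.1406, 0.013]
tool_rot: [0.974, 0.225, 0.0, -0.0]
contact_force: [0.4, 0.1, -4.2]
gripper_width: 0.0283
clock: 6.53
position: [0.5794, 0.1405, 0.0108]
tool_rot: [0.974, 0.225, -0.0, -0.0]
contact_force: [-0.3, 0.5, -5.8]
gripper_width: 0.0281
```

```bash
python3 -m handwheel '0 0 1 0 0 0 0;0 0 0 0 0 0 0;0 0 0 0 0 0 0'; python3 -m handwheel '0 0 1 0 0 0 0;0 0 0 0 0 0 0;0 0 0 0 0 0 0'
```

```text
clock: 6.78
position: [0.5795, 0.1406, 0.0099]
tool_rot: [0.974, 0.225, 0.0, -0.0]
contact_force: [0.6, 0.2, -4.1]
gripper_width: 0.0281
clock: 7.03
position: [0.5795, 0.1406, 0.0098]
tool_rot: [0.974, 0.225, 0.0, -0.0]
contact_force: [-3.7, -1.4, 6.7]
gripper_width: 0.0281
```

The force has reversed to +6.7 N, so the block is on the mat. I'll release and retreat.

```bash
python3 -m handwheel '0 0 0 0 0 0 35;0 0 0 0 0 0 45;0 0 0 0 0 0 60;0 0 0 0 0 0 60;0 0 0 0 0 0 60;0 0 -5 0 0 0 60;0 0 -20 0 0 0 60;0 0 -30 0 0 0 60;0 0 -40 0 0 0 60;0 0 -40 0 0 0 60;0 0 -40 0 0 0 60;0 0 -30 0 0 0 60;0 0 -20 0 0 0 60;0 0 0 0 0 0 60;0 0 0 0 0 0 60'
python3 - <<'E'
from h import *
s=bot.get_state(); print(s["position"],s["q"].round(3))
w=bot.snapshot("wrist"); t=bot.snapshot("top")
cv2.imwrite("pics/p1.png",np.vstack([w[:, :],cv2.resize(t[110:235,225:425],(640,400))])[:, :][::1,::1] if 0 else np.hstack([cv2.resize(w,(400,250)),cv2.resize(t[110:235,225:425],(400,250))]))
E
```

```text
clock: 8.28
position: [0.58, 0.1407, 0.2352]
tool_rot: [0.974, 0.225, 0.001, -0.0]
contact_force: [0.5, -0.7, -0.1]
gripper_width: 0.0598
[0.57995724 0.14066841 0.23520695] [0.238 0.36  0.171 1.379 0.    2.925]
```

View pics/p1.png

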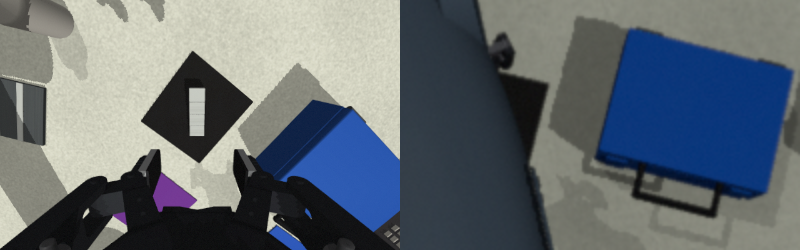

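The block sits flat in the middle of the mat, at (197,112) in the wrist half, and the lid is still shut. Next I'll turn so the jaws close across the bar and move above the handle.

```bash
python3 -m handwheel '0 0 0 0 0 -0.111 36;0 0 0 0 0 -0.111 36;0 0 0 0 0 -0.111 36;0 0 0 0 0 -0.111 36;0 0 0 0 0 -0.111 36;0 0 0 0 0 -0.111 36;0 0 0 0 0 -0.111 36;0 0 0 0 0 -0.111 36;-15 -3 0 0 0 0 36;-27 -5 0 0 0 0 36;-33 -6.5 0 0 0 0 36;-33 -6.5 0 0 0 0 36;-33 -6.5 0 0 0 0 36;-33 -6.5 0 0 0 0 36;-33 -6.5 0 0 0 0 36;-33 -6 0 0 0 0 36;-30 -5 0 0 0 0 36;-20 -5 0 0 0 0 36;-9 0 0 0 0 0 36;0 0 0 0 0 0 36'
python3 - <<'E'
from h import *
s=bot.get_state(); print(s["position"],R.from_quat(s["tool_rot"]).as_matrix().round(3),s["q"].round(3))
w=bot.snapshot("wrist"); cv2.imwrite("pics/w3.png",w)
print(w2px("wrist",[[.457,-.137,.0955],[.457+.055*.227,-.137+.055*.974,.0955],[.457-.055*.227,-.137-.055*.974,.0955]],s))
E
```

```text
clock: 10.05
position: [0.4555, -0.1395, 0.2331]
tool_rot: [0.784, 0.62, -0.0, -0.001]
contact_force: [0.3, 0.7, 0.4]
gripper_width: 0.036
[ 0.45548444 -0.1395068   0.23307165] [[ 0.23   0.973 -0.001]
 [ 0.973 -0.23   0.   ]
 [-0.    -0.001 -1.   ]] [-0.297  0.155 -0.116  1.301 -0.     1.506]
[[315.69787238 186.85383722]
 [315.50915405 129.5771287 ]
 [315.86634359 238.59102339]]
```

View pics/w3.png

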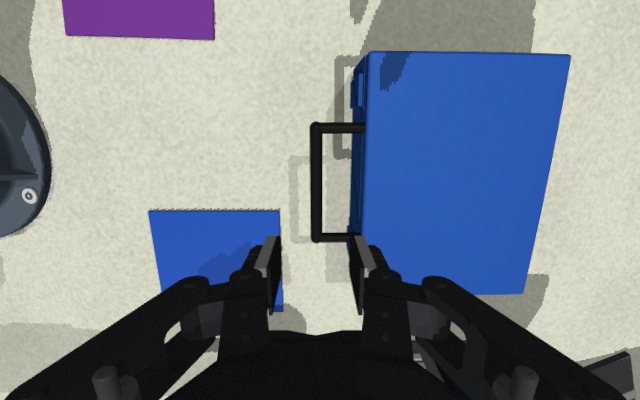

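The bar is seen at u≈316.5, v 126–238, against a predicted 315.7, v 130–239. I'll descend over it.

```bash
python3 -m handwheel '2.8 1.5 15 0 0 0 36;0 0 28 0 0 0 36;0 0 30 0 0 0 36;0 0 30 0 0 0 36;0 0 25 0 0 0 36;0 0 15 0 0 0 36;0 0 8 0 0 0 36;0 0 4 0 0 0 36;0 0 0 0 0 0 36;0 0 0 0 0 0 36'; python3 -m handwheel '0 0 0 0 0 0 20;0 0 0 0 0 0 5;0 0 0 0 0 0 0;0 0 0 0 0 0 0;0 0 0 0 0 0 0;0 0 0 0 0 0 0'
```

```text
clock: 10.93
position: [0.4595, -0.1353, 0.0794]
tool_rot: [0.783, 0.622, 0.0, 0.0]
contact_force: [0.3, -1.3, -0.2]
gripper_width: 0.0359
clock: 11.43
position: [0.4572, -0.1351, 0.0796]
tool_rot: [0.783, 0.622, -0.001, -0.001]
contact_force: [-8.2, 3.5, 8.7]
gripper_width: 0.0098
```

The bar is gripped: the opening reads 9.8 mm, with the same ~2 mm compression as the block showed. I'll centre the command and raise the lid along the hinge arc. Tool y is case +x, and rows are half of 5° each, up to 25° first.

```bash
python3 -m handwheel '0 -2 0 0 0 0 0;0 0.4 -9.8 0 0 0 0;0 1.3 -9.8 0 0 0 0;0 1.5 -9.7 0 0 0 0;0 1.9 -9.6 0 0 0 0;0 2.4 -9.5 0 0 0 0;0 2.7 -9.5 0 0 0 0;0 3.2 -9.3 0 0 0 0;0 3.5 -9.2 0 0 0 0;0 4 -9 0 0 0 0;0 4.3 -8.8 0 0 0 0;0 0 0 0 0 0 0;0 0 0 0 0 0 0'
python3 - <<'E'
from h import *
s=bot.get_state();b=s["position"]+[0,0,.0159]
print(b,s["contact_force"],s["wrist_torque"],s["gripper_width"])
E
```

```text
clock: 12.52
position: [0.4805, -0.1406, 0.1735]
tool_rot: [0.783, 0.622, -0.0, -0.001]
contact_force: [-4.6, 1.6, -0.7]
gripper_width: 0.0097
[ 0.48052879 -0.14055775  0.18940529] [-4.64189799  1.57222323 -0.6804377 ] [ 0.39428547  1.13200021 -0.00769233] 0.009744253759815672
```

The lid is at about 25° and the forces are small. On to 60°.

```bash
python3 -m handwheel '0 4.7 -8.6 0 0 0 0;0 5.1 -8.5 0 0 0 0;0 5.5 -8.1 0 0 0 0;0 5.8 -7.9 0 0 0 0;0 6.2 -7.7 0 0 0 0;0 6.4 -7.4 0 0 0 0;0 6.8 -7.1 0 0 0 0;0 7.1 -6.8 0 0 0 0;0 7.4 -6.5 0 0 0 0;0 7.7 -6.1 0 0 0 0;0 7.9 -5.8 0 0 0 0;0 8.2 -5.4 0 0 0 0;0 8.4 -5.1 0 0 0 0;0 8.7 -4.8 0 0 0 0;0 0 0 0 0 0 0;0 0 0 0 0 0 0;0 0 0 0 0 0 0;0 0 0 0 0 0 0'
python3 - <<'E'
from h import *
s=bot.get_state();p=s["position"]
dx=np.hypot(*(p-[.4572,-.1351,0])[:2])*1e3;dz=(p[2]-.0796)*1e3+3*0
print(p,dx,dz,"theta",np.degrees(np.arctan2(10+dz,225-dx)+0)-np.degrees(np.arctan2(10,225)),s["contact_force"],s["wrist_torque"])
cv2.imwrite("pics/s2.png",np.hstack([cv2.resize(bot.snapshot("scene")[120:320,140:460],(400,250)),cv2.resize(bot.snapshot("wrist"),(400,250))]))
E
```

```text
clock: 14.02
position: [0.5731, -0.1621, 0.2724]
tool_rot: [0.783, 0.622, 0.0, 0.0]
contact_force: [-15.0, 5.3, 22.4]
gripper_width: 0.0095
[ 0.57313326 -0.16212167  0.27236865] 119.0407178612368 192.76865013961208 theta 59.865317353763274 [-14.95738787   5.30412     22.3527129 ] [ 0.90937357  3.23997482 -0.00350765]
```

View pics/s2.png

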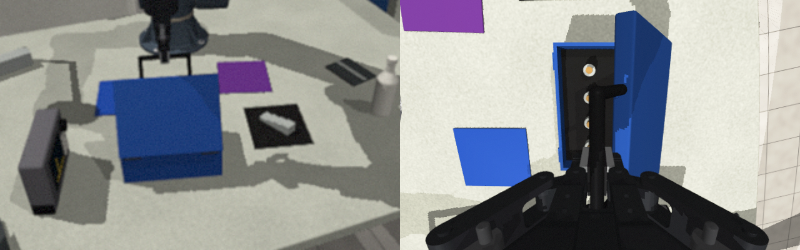

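Left half: the lid is raised, the block is flat on the mat at (278,122), and the bottle, plate and detector look undisturbed. Right half: the bar is between the pads. The ~26 N is along the lid, so my commanded radius is a little short. I'll ease it outward, then check the angle in the image.

```bash
python3 -m handwheel '0 -0.8 -1.5 0 0 0 0;0 0 0 0 0 0 0;0 0 0 0 0 0 0;0 0 0 0 0 0 0'
python3 - <<'E'
from h import *
s=bot.get_state();print(s["contact_force"],s["gripper_width"])
im=bot.snapshot("scene");cv2.imwrite("pics/s3.png",cv2.resize(im[150:300,210:410],(800,600),interpolation=cv2.INTER_CUBIC))
ex=np.array([np.cos(-.229),np.sin(-.229),0]);ey=np.array([-ex[1],ex[0],0]);ez=np.array([0,0,1.]);h=np.array([.6766,-.187,.0855])
for d in(50,55,60,65,70):
    t=np.radians(d);u=-np.cos(t)*ex+np.sin(t)*ez;n=np.sin(t)*ex+np.cos(t)*ez
    print(d,((w2px("scene",[h+.18*u+.02*n+k*.12*ey for k in(-1,1)])-[210,150]+.5)*4-.5).round().tolist())
E
```

```text
clock: 14.45
position: [0.573, -0.162, 0.2724]
tool_rot: [0.783, 0.622, 0.0, 0.0]
contact_force: [-9.2, 1.8, 12.0]
gripper_width: 0.0093
[-9.17235509  1.84286811 12.01552999] 0.009342223372134889
50 [[83.0, 131.0], [414.0, 110.0]]
55 [[81.0, 132.0], [416.0, 110.0]]
60 [[78.0, 135.0], [418.0, 113.0]]
65 [[76.0, 140.0], [421.0, 117.0]]
70 [[74.0, 147.0], [423.0, 124.0]]
```

View pics/s3.png

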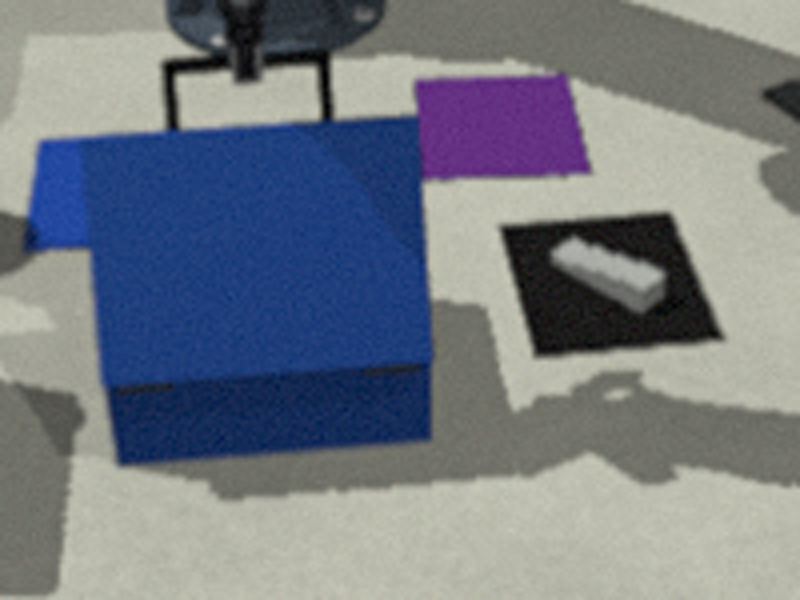

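The front edge at (80,138)–(418,117) fits 60–65°, but this view is insensitive to angle. I'll cross-check with the lid's +y end corners in the wrist picture, about (344,19), (376,16) and (434,69).

Run:
```python
from h import *
s=bot.get_state();print(s["clock"],s["contact_force"],s["position"])
ex=np.array([np.cos(-.229),np.sin(-.229),0]);ey=np.array([-ex[1],ex[0],0]);ez=np.array([0,0,1.]);h=np.array([.6766,-.187,.0855])
for d in(50,55,60,65,70):
    t=np.radians(d);u=-np.cos(t)*ex+np.sin(t)*ez;n=np.sin(t)*ex+np.cos(t)*ez
    print(d,w2px("wrist",[h+a*u+b*n+.12*ey for a,b in((.18,0),(.18,.02),(0,.02))]).round().tolist(), w2px("wrist",[h+.225*u+.01*n+.055*ey]).round())
```

```text
14.5 [-9.46387252  2.21011477 12.84365344] [ 0.57295509 -0.1620536   0.27235873]
50 [[299.0, 30.0], [326.0, 23.0], [435.0, 67.0]] [[255. 147.]]
55 [[320.0, 25.0], [352.0, 18.0], [436.0, 67.0]] [[284. 149.]]
60 [[346.0, 20.0], [382.0, 14.0], [436.0, 67.0]] [[321. 152.]]
65 [[374.0, 16.0], [415.0, 11.0], [436.0, 67.0]] [[364. 154.]]
70 [[406.0, 12.0], [450.0, 8.0], [436.0, 68.0]] [[413. 156.]]
```

The measured corners (344,19) and (376,16) give 59–60°, which matches the arm's own geometry (59.9°). The lid is steady and gripped, so I'm handing in.

```bash
python3 -c "
from plant import bot
print(bot.hand_in())"
```

```text
the job is handed in; nothing more can be done
None
```

The step block is on the rubber mat and the lid is being held open at about 60°. I handed the job in at about 14.5 s of the 64 s, with the fingers still gripping the handle bar. No verdict came back.

- **Block:** I lifted it off the lid and lowered it until the force showed contact before letting go. The pictures show it flat, steps up, in the middle of the black mat, with the lid still shut at that point.
- **Lid angle:** The arm's position gives 59.9° and the lid corners in the wrist picture give 59–60°. The scene view was too insensitive to pin the angle down, but it agrees.
- **Grip:** The last reading was about 16 N on the tool. It was 26 N mostly along the lid, because my arc was slightly short, so I eased it outward before handing in.
- **Bystanders:** The bottle, weld plate and detector looked undisturbed in the last picture that showed all three. I did not measure their positions again.

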